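# Restock the spice drawer and shut it

### The job

The open spice drawer is one jar short. Take the one jar on the bread board that is the same height as the jars already in the drawer (the shortest of the three; the taller ones would not clear the unit's top), stand it upright in the empty front bay of the drawer and let go of it, then push the drawer fully home until it clicks in. Leave the other two jars standing where they are on the board.

Things in the scene. Friction and masses are not known exactly. Their poses are not given: they have to be found in the camera images.
- spice_unit: Cream spice unit with a dark wooden top, fixed on the table: 220 mm deep (x), 290 mm wide (y), 106 mm high. Origin: centre of its underside; its x points from the drawer side to the back (the way the drawer closes), z up. The front edge of its wooden top is at x = -108 mm, the top's underside at z = 94 mm, 72 mm above the drawer's floor.
- drawer (a joint): How far the unit's only drawer is out, in m: 0 is fully home (end stop), 0.15 the limit. It closes along the unit's +x and stays where it is left (friction 1.2 N plus 4 N per m/s). From 18 mm out a sprung ball resists, about 6 N in all; its crest is 8 mm out, and from about 4 mm out it pulls the drawer home by itself and keeps it at 0.
- drawer_handle (a point): Middle of the drawer's brass bar handle: a bar 110 mm long (along y), 11 mm thick, its middle 35 mm out in front of the drawer's front panel, 68 mm above the table, free in front, above and below. Moves with the drawer; axes those of the unit (x the closing direction). The front panel is 15 mm thick, 284 mm wide, from 14 to 90 mm above the table.
- drawer_bay (a point): Centre of the floor of the drawer's empty front bay, 22 mm above the table; moves with the drawer, axes those of the unit. The bay is 105 mm long (x) by 152 mm wide (y). Above this floor rise: front panel (-x side) 68 mm, drawer side (-y) 40 mm, partitions (+x and +y) 30 mm. Beyond the +y one stand two 60 mm tall amber jars with red lids, part of the drawer.
- board: Light wooden bread board, fixed on the table: 180 mm (x) by 260 mm (y), 12 mm thick, with a short grip at +x. Origin: centre of its underside.
- jar_short: Spice jar: amber glass cylinder 40 mm in diameter with a paper label band and a red screw lid 37 mm across and 13 mm high, 60 mm tall in all, about 120 g. Loose, standing upright on the bread board. Origin: centre of its underside; z up its axis. This is the one that belongs in the drawer. The three jars change places from one start to the next.
- jar_medium: Spice jar: amber glass cylinder 40 mm in diameter with a paper label band and a red screw lid 37 mm across and 13 mm high, 80 mm tall in all, about 160 g. Loose, standing upright on the bread board. Origin: centre of its underside; z up its axis. Too tall for the drawer; leave it.
- jar_tall: Spice jar: amber glass cylinder 40 mm in diameter with a paper label band and a red screw lid 37 mm across and 13 mm high, 100 mm tall in all, about 200 g. Loose, standing upright on the bread board. Origin: centre of its underside; z up its axis. Too tall for the drawer; leave it.

How it is judged (in metres and radians):
On the way:
1. the short jar stands upright in the drawer's empty bay, let go, with the drawer still open (x of jar_short in the frame of drawer_bay between -0.05 and 0.05 m and y of jar_short in the frame of drawer_bay between -0.075 and 0.075 m and z of jar_short in the frame of drawer_bay between -0.008 and 0.01 m and angle between jar_short's own z axis and vertical below 0.2 rad and contact force between the fingers and jar_short below 0.1 N and value of joint drawer above 0.03 m), for 0.2 s.
At the end, for the whole second after the job is handed in: The drawer is fully home (less than 3 mm out) and the short jar stands on the floor of its front bay (within 50 mm of the bay's centre along the unit's x and 75 mm along its y), upright within 0.2 rad, at rest. The other two jars stand on the board within 40 mm of where they were (x of jar_short in the frame of drawer_bay between -0.05 and 0.05 m and y of jar_short in the frame of drawer_bay between -0.075 and 0.075 m and z of jar_short in the frame of drawer_bay between -0.008 and 0.01 m and angle between jar_short's own z axis and vertical below 0.2 rad and value of joint drawer below 0.003 m and linear speed of jar_short below 0.02 m/s and not (distance of jar_medium from where it was at the start of the episode above 0.04 m or angle between jar_medium's own z axis and vertical above 0.6 rad) and not (distance of jar_tall from where it was at the start of the episode above 0.04 m or angle between jar_tall's own z axis and vertical above 0.6 rad)); the robot touches nothing.
It fails at once if medium jar knocked over, or moved more than 40 mm from its place (distance of jar_medium from where it was at the start of the episode above 0.04 m or angle between jar_medium's own z axis and vertical above 0.6 rad).
It fails at once if tall jar knocked over, or moved more than 40 mm from its place (distance of jar_tall from where it was at the start of the episode above 0.04 m or angle between jar_tall's own z axis and vertical above 0.6 rad).
It also fails if it takes over 48 s, if anything falls off the work surface, if the arm or the gripper's body presses on something with over 40 N, if the wrist force passes 120 N, or if a joint passes its speed limit or range.

### The arm

A 6-joint arm with a two-finger parallel gripper is mounted at the origin on the work surface. World frame = base frame: x ahead of the robot, y to its left, z up, the work surface at z = 0. Lengths are in m, angles in degrees, forces in N, time in s.
With the tool pointing down it reaches from about 0.3 to 0.75 m from the base axis. Payload 8.5 kg.
Tool frame: the origin (TCP) lies on the centre line of the jaws, within the pads' length; the fingertips stand 17 mm ahead of it and the grasp point (between the pads) lies 2 mm behind it (env.tcp_to_tips is the distance from the TCP to the fingertips, in m); z points along the fingers, y is the line along which they close (so a half turn about z gives the same grasp; the last joint's range is limited). The gripper opens to 85 mm and grips with 20 to 120 N. Pads are 22 mm wide; open, the fingers measure 114 mm over their backs; the gripper's body (76 mm by 85 mm) begins 54 mm behind the grasp point. The pads swing forward as they close: fully open they stand 13 mm farther back than shut.
Start: joints at [64.956, 21.807, 74.336, -0, 83.858, -12.336], TCP at [0.121, 0.537, 0.248] pointing down, gripper open.
Joint ranges: [-178.18, 178.18], [-50.72, 133.34], [12.68, 142.11], [-81.47, 261.47], [9.98, 163.14], [-165.26, 165.26]. Speed limits (degrees/s): [136.94, 136.94, 180, 180, 180, 180].

### API

Orientations are given as a 3x3 rotation matrix whose columns are the frame's x, y, z axes.
In Python, from rig import env gives the robot as it stands. The module is installed in compiled form; this text tells all that it offers.
- The arm moves only by the shell command python3 -m pendant 'ROWS' [FORCE]. ROWS is JSON, a list of rows, each a list of 7 numbers: the opening, from 0 (shut) to 1 (fully open), then the shift along the tool's x, y, z in m, then the turn, a rotation vector about the tool's x, y, z in rad. A call has 1 to 5 rows; each row is the pose to reach, as a shift and turn from the pose commanded when the call began, along the tool's axes at that moment; what a row does not reach only later rows make up. A row lasts 1/8 s, in which the tool goes at most 62.5 mm and 10.7 degrees, less where a joint would pass 70% of its speed; a pose out of reach is approached as far as the arm can. A call with a gripper value outside its range is refused whole. The fingers move at their own pace and stop on an object; FORCE is the grip in N (left out, the last holds). Time passes only in rows, so rows that repeat a pose let the fingers close. It gives the time, the measured TCP pose, the force, the opening and the grip force at its end, in the units of the state.
- env.observe(): the state, without advancing time (a new reading comes with each control period).
- env.get_image(name): name is "scene" or "top"; returns a dict with "image" (400x640x3 uint8, blue, green, red), "fx", "fy", "cx", "cy" (pixels), "pose" (4x4, takes a point from camera to world coordinates). Camera axes: x right, y up, looking along -z (the intrinsics and any distortion apply to the point x, -y, -z); pixel columns grow to the right and rows downward; lengths in m; the calibration is good to about 2 mm. A picture is of the moment at which its call begins. There is no depth.
- env.close_job(): hands the job in; it is judged then, once.
Trained networks look in the newest picture that a camera, given by its name, has taken for a name from the list of things; names that differ only in an ending like _2 or _b are one class to them, and where a whole thing is asked for, a point or a joint stands for the part that bears it (a point fixed in the world has none). Each returns a list of dicts, best first, with "conf" (0 to 1); they miss things now and then, are a little off and sometimes report something else, mostly with a low value. They report only what shows in the picture. A call takes as long as a camera call.
- env.find_in(camera, thing): "bbox" ([centre column, centre row, width, height] in pixels, round what is visible of it).
- env.trace(camera, thing): "mask" (400x640 bool, what is visible of it) and "bbox" ([centre column, centre row, width, height] in pixels, round what is visible of it).
- env.tip_of(camera, thing): "centre" ([column, row] in pixels: a listed point, or the origin of a listed thing).
The state is a dict: "time_s": time; "q": joint angles; "qvel": joint speeds; "joint_efforts": joint torques, N m; "position": TCP position; "tool_rot": TCP orientation; "ft_force": force on the tool from outside, world axes, zero at the start; "wrist_torque": the same for the moment, N m; "grip_width": finger opening in m; "gripper_force": force on a finger pad.
Only numpy, scipy, OpenCV 4.12 (cv2) and the standard library are available. Lean on these libraries where they do the work, as an engineer would, in place of code of your own. Each camera call takes 0.05 s, during which the arm holds its last target. There are 200 camera calls.

## Working session

There is one attempt and no reset: what is moved stays moved. The work goes in short steps, Python scripts to look and compute and a shell command to move; the robot and the scene stay as the last step left them, time stands still between calls to the robot, and variables do not carry over. Pictures are saved under pics/ and viewed, at most 10 in all, crops included, and the job is handed in when it is done.

```bash
mkdir -p pics
cat > h.py <<'E'
import numpy as np, cv2
from rig import env
def ray(im,uv):
    d=np.array([(uv[0]-im["cx"])/im["fx"],-(uv[1]-im["cy"])/im["fy"],-1.])
    P=np.array(im["pose"]); return P[:3,3],P[:3,:3]@d
def at(im,uv,z):
    o,d=ray(im,uv); return o+d*(z-o[2])/d[2]
def px(im,p):
    P=np.array(im["pose"]); c=P[:3,:3].T@(np.array(p)-P[:3,3])
    return [im["cx"]+im["fx"]*c[0]/-c[2], im["cy"]-im["fy"]*c[1]/-c[2]]
E
python3 - <<'E'
from h import *
ims={}
for c in("scene","top"):
    im=env.get_image(c); ims[c]=im; print(c,[k for k in im if k!="image"],im["fx"],im["cx"],im["cy"],np.round(im["pose"],3).tolist())
cv2.imwrite("pics/a.png",ims["scene"]["image"]); cv2.imwrite("pics/b.png",ims["top"]["image"])
zs=dict(spice_unit=0,drawer_handle=.068,drawer_bay=.022,board=0,jar_short=.012,jar_medium=.012,jar_tall=.012)
for c in ims:
  for n,z in zs.items():
    r=env.tip_of(c,n)
    for k in r[:2]: print(c,n,round(k["conf"],2),np.round(k["centre"]),np.round(at(ims[c],k["centre"],z),3))
o=env.observe();print(o["time_s"],o["position"],np.round(o["tool_rot"],3).tolist(),o["grip_width"])
E
```

```text
scene ['fx', 'fy', 'cx', 'cy', 'pose'] 481.8007450638796 314.7903830244528 199.94624435641018 [[0.342, -0.61, 0.715, 1.45], [0.94, 0.209, -0.272, -0.382], [0.016, 0.765, 0.644, 0.85], [0.0, 0.0, 0.0, 1.0]]
top ['fx', 'fy', 'cx', 'cy', 'pose'] 374.178703869851 326.0161757484115 196.6342594524549 [[0.022, 0.986, -0.164, 0.47], [-0.999, 0.026, 0.025, -0.052], [0.029, 0.164, 0.986, 0.822], [0.0, 0.0, 0.0, 1.0]]
scene spice_unit 0.56 [400. 232.] [0.697 0.138 0.   ]
scene drawer_handle 0.82 [377. 152.] [0.439 0.191 0.068]
scene board 0.89 [209. 232.] [ 0.537 -0.318  0.   ]
scene jar_short 0.77 [248. 217.] [ 0.528 -0.214  0.012]
scene jar_medium 0.78 [210. 245.] [ 0.596 -0.327  0.012]
scene jar_tall 0.61 [374. 153.] [0.368 0.222 0.012]
top spice_unit 0.69 [233. 149.] [0.71 0.14 0.  ]
top drawer_handle 0.9 [192. 267.] [0.449 0.188 0.068]
top drawer_bay 0.57 [233. 222.] [0.543 0.124 0.022]
top board 0.88 [435. 226.] [ 0.547 -0.316  0.   ]
top jar_short 0.59 [392. 233.] [ 0.528 -0.218  0.012]
top jar_medium 0.96 [445. 207.] [ 0.589 -0.336  0.012]
top jar_tall 0.82 [469. 249.] [ 0.497 -0.385  0.012]
top jar_tall 0.23 [392. 235.] [ 0.524 -0.218  0.012]
0.8 [0.1209778  0.53650197 0.24832987] [[-0.976, 0.22, -0.0], [0.22, 0.976, 0.0], [0.0, 0.0, -1.0]] 0.08574431670875096
```

View pics/a.png

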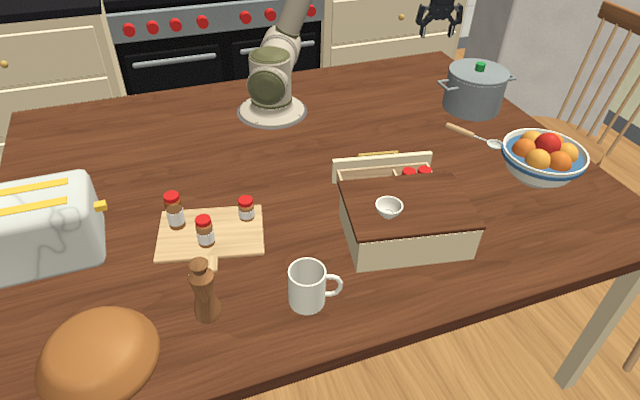

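View pics/b.png

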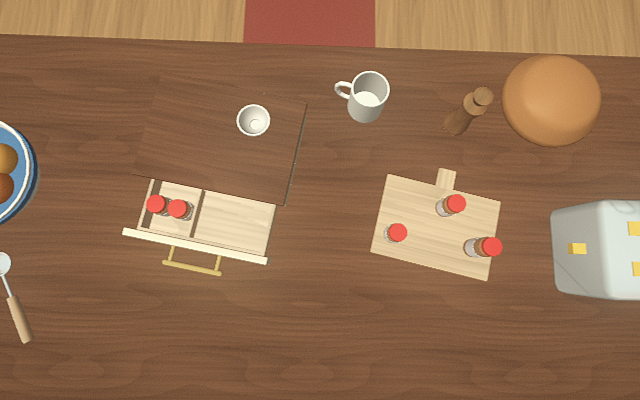

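The views agree: the short jar is at about (246,208) in scene and (397,232) in top. Medium and tall are at top (455,204) and (488,247), and the drawer is open with its empty bay around top (233,222). Next I'll get the unit's yaw and the move.

```bash
cat >> h.py <<'E'
from scipy.spatial.transform import Rotation as R
def tgt(yaw):  # tool down, tool y along unit y (yaw deg of unit x)
    best=None
    cur=np.array(env.observe()["tool_rot"])
    for k in(0,180):
        a=np.radians(yaw+k); y=np.array([-np.sin(a),np.cos(a),0]); z=np.array([0,0,-1.])
        M=np.c_[np.cross(y,z),y,z]; rv=R.from_matrix(cur.T@M).as_rotvec()
        if best is None or np.linalg.norm(rv)<np.linalg.norm(best): best=rv
        print("turn",k,np.round(rv,3))
    return best
def delta(p,yaw):
    o=env.observe(); c=np.array(o["tool_rot"])
    print("pos",np.round(o["position"],4),"shift",np.round(c.T@(np.array(p)-o["position"]),4),"t",o["time_s"],"q",np.round(o["q"],1)); return tgt(yaw)
E
python3 - <<'E'
from h import *
im=env.get_image("top")
a,b=at(im,(123,231),.09),at(im,(267,262),.09); print("panel",a,b,np.linalg.norm(a-b),np.degrees(np.arctan2(*(a-b)[[1,0]]))-90)
a,b=at(im,(165,263),.068),at(im,(221,273),.068); print("handle",a,b,np.linalg.norm(a-b),np.degrees(np.arctan2(*(a-b)[[1,0]]))-90,(a+b)/2)
m=env.trace("top","board")[0]["bbox"];print(m)
r=cv2.inRange(cv2.cvtColor(im["image"],cv2.COLOR_BGR2HSV),(0,170,120),(8,255,255)); n,l,s,c=cv2.connectedComponentsWithStats(r)
for i in range(1,n):
    if s[i,4]>60: print(s[i,4],c[i],[np.round(at(im,c[i],z),3)[:2] for z in(.072,.092,.112,.082)])
im=env.get_image("scene")
for n in("drawer_handle","jar_short"): print(env.tip_of("scene",n)[0])
r=cv2.inRange(cv2.cvtColor(im["image"],cv2.COLOR_BGR2HSV),(0,170,120),(8,255,255)); n,l,s,c=cv2.connectedComponentsWithStats(r)
for i in range(1,n):
    if s[i,4]>60 and 130<c[i][1]<300: print(s[i,4],c[i],at(im,c[i],.068)[:2])
delta((.528,-.216,.15),-12)
E
```

```text
panel [0.51477433 0.31874933 0.09      ] [0.46196662 0.03999165 0.09      ] 0.2837155287612296 -10.726966640354775
handle [0.45551174 0.24191276 0.068     ] [0.43855112 0.13160166 0.068     ] 0.11160736071396814 -8.740926058930171 [0.44703143 0.18675721 0.068     ]
[436.4, 224.1, 131.7, 121.3]
74 [458.72972973 201.31081081] [array([ 0.593, -0.343]), array([ 0.589, -0.336]), array([ 0.586, -0.328]), array([ 0.591, -0.339])]
190 [492.78421053 246.42105263] [array([ 0.502, -0.409]), array([ 0.502, -0.4  ]), array([ 0.501, -0.39 ]), array([ 0.502, -0.404])]
{'centre': [374.6, 155.2], 'conf': 0.87}
{'centre': [246.9, 216.6], 'conf': 0.79}
359 [548.34261838 142.56545961] [0.55796147 0.69690596]
82 [408.30487805 170.80487805] [0.54866958 0.2317329 ]
79 [424.20253165 169.29113924] [0.55656364 0.2766257 ]
174 [170.58045977 196.31609195] [ 0.450905   -0.39165238]
152 [244.96710526 200.59210526] [ 0.52776708 -0.21861742]
161 [202.59006211 220.2484472 ] [ 0.56606086 -0.33124941]
pos [0.121  0.5365 0.2483] shift [-0.5626 -0.6445  0.0983] t 1.05 q [ 65.   21.8  74.3  -0.   83.9 -12.3]
turn 0 [ 0.     0.    -0.012]
turn 180 [ 0.    -0.     3.129]
```

```bash
python3 -m pendant '[[1,-0.0375,-0.043,0,0,0,0],[1,-0.075,-0.086,0,0,0,0],[1,-0.1125,-0.129,0,0,0,0],[1,-0.15,-0.172,0,0,0,0],[1,-0.1875,-0.215,0,0,0,0]]' 40
python3 -m pendant '[[1,-0.0375,-0.043,0,0,0,0],[1,-0.075,-0.086,0,0,0,0],[1,-0.1125,-0.129,0,0,0,0],[1,-0.15,-0.172,0,0,0,0],[1,-0.1875,-0.215,0,0,0,0]]'
python3 -m pendant '[[1,-0.0375,-0.043,0,0,0,0],[1,-0.075,-0.086,0,0,0,0],[1,-0.1125,-0.129,0,0,0,0],[1,-0.1875,-0.215,0.06,0,0,0.035],[1,-0.1875,-0.215,0.06,0,0,0.035]]'
python3 - <<'E'
from h import *
delta((.528,-.217,.054),-10.7)
for c in("top","scene"):
    im=env.get_image(c); cv2.imwrite(f"pics/c_{c}.png",cv2.resize(im["image"][130:300,150:520] if c=="scene" else im["image"][150:300,330:550],None,fx=2,fy=2))
    for k in env.tip_of(c,"jar_short")[:1]: print(k["conf"],at(im,k["centre"],.012))
E
```

```text
time_s: 1.68
position: [0.2571, 0.284, 0.2485]
tool_rot: [[-0.976, 0.219, 0.001], [0.219, 0.976, 0.0], [-0.001, 0.0, -1.0]]
ft_force: [0.7, 0.8, 1.5]
grip_width: 0.0853
gripper_force: 0.0
time_s: 2.3
position: [0.3928, 0.0326, 0.2486]
tool_rot: [[-0.975, 0.22, 0.001], [0.22, 0.975, -0.0], [-0.001, 0.0, -1.0]]
ft_force: [0.8, 1.1, -0.5]
grip_width: 0.0855
gripper_force: 0.0
time_s: 2.92
position: [0.5269, -0.2152, 0.1896]
tool_rot: [[-0.967, 0.255, 0.001], [0.255, 0.967, -0.001], [-0.001, -0.0, -1.0]]
ft_force: [0.2, -0.5, -0.2]
grip_width: 0.0854
gripper_force: 0.0
pos [ 0.5269 -0.2152  0.1896] shift [-0.0013 -0.0014  0.1356] t 2.925 q [ -34.1   26.4   76.9    0.    76.6 -109.4]
turn 0 [-0.     0.001 -0.071]
turn 180 [2.000e-03 0.000e+00 3.071e+00]
0.96 [ 0.5331648  -0.21398208  0.012     ]
```

View pics/c_scene.png

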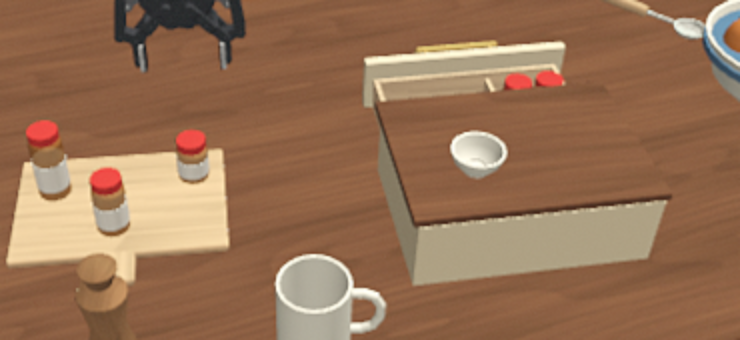

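The gripper shows above the short jar, which sits at scene (246,208), but the tips are around (240,160). I'll check whether that is consistent by projection.

Run:
```python
from h import *
im=env.get_image("scene"); o=env.observe(); p=np.array(o["position"]);y=np.array(o["tool_rot"])[:,1]
for s in(-.043,.043): print(px(im,p+s*y+[0,0,-.01]))
print("jar lid centre",px(im,(.528,-.217,.066)),px(im,(.533,-.214,.066)))
delta((.53,-.2165,.054),-10.7)
```

```text
[np.float64(225.04954275462833), np.float64(164.08002190010518)]
[np.float64(261.7304992077037), np.float64(162.5922252805288)]
jar lid centre [np.float64(245.68131913904185), np.float64(201.12282972664858)] [np.float64(247.33144205037115), np.float64(202.09296098138336)]
pos [ 0.526  -0.213   0.1903] shift [-0.0047 -0.0024  0.1363] t 3.175 q [ -34.    26.3   77.     0.    76.7 -109.3]
turn 0 [ 0.   -0.   -0.07]
turn 180 [-0.    -0.     3.072]
```

View pics/c_top.png

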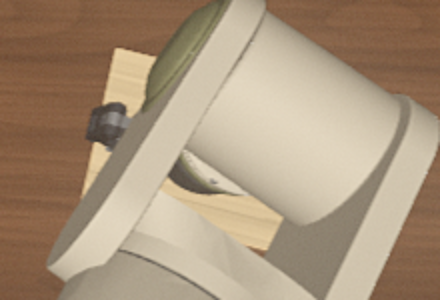

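```bash
python3 -m pendant '[[1,-0.003,-0.003,0.04,0,0,-0.07],[1,-0.003,-0.003,0.08,0,0,-0.07],[1,-0.003,-0.003,0.11,0,0,-0.07],[1,-0.003,-0.003,0.14,0,0,-0.07],[1,-0.003,-0.003,0.14,0,0,-0.07]]'
python3 -m pendant '[[0,0,0,0,0,0,0],[0,0,0,0,0,0,0],[0,0,0,0,0,0,0],[0,0,0,0,0,0,0],[0,0,0,0,0,0,0]]' 40
python3 -m pendant '[[0,0,0,0,0,0,0],[0,0,0,-0.03,0,0,0],[0,0,0,-0.07,0,0,0],[0,0,0,-0.12,0,0,0],[0,0,0,-0.12,0,0,0]]'
python3 - <<'E'
from h import *
im=env.get_image("scene"); cv2.imwrite("pics/d.png",cv2.resize(im["image"][110:300,150:520],None,fx=2,fy=2))
im=env.get_image("top"); 
for n,z in(("drawer_bay",.022),("drawer_handle",.068)):
  for k in env.tip_of("top",n)[:1]: print(n,k["conf"],at(im,k["centre"],z))
# bay floor centre from panel & handle, yaw -10.7
a=np.radians(-10.7); X=np.array([np.cos(a),np.sin(a)]);Y=np.array([-X[1],X[0]])
h=np.array([.447,.187]); b=np.array([.543,.124]); print("bay rel handle",X@(b-h),Y@(b-h))
# top front edge corners of the wooden top (px 135,176 / 285,203)
p,q=at(im,(135,176),.106)[:2],at(im,(285,203),.106)[:2]; print("top edge",p,q,X@(p-h),X@(q-h),np.linalg.norm(p-q))
E
```

```text
time_s: 3.8
position: [0.5277, -0.2157, 0.05]
tool_rot: [[-0.983, 0.185, -0.002], [0.185, 0.983, 0.001], [0.002, 0.001, -1.0]]
ft_force: [0.7, 0.1, 0.4]
grip_width: 0.0854
gripper_force: 0.0
time_s: 4.42
position: [0.5288, -0.2174, 0.0517]
tool_rot: [[-0.983, 0.186, 0.002], [0.186, 0.983, -0.001], [-0.002, -0.001, -1.0]]
ft_force: [-1.6, 0.0, 7.9]
grip_width: 0.0382
gripper_force: 39.7
time_s: 5.05
position: [0.5295, -0.2177, 0.1742]
tool_rot: [[-0.983, 0.186, 0.007], [0.186, 0.983, -0.005], [-0.007, -0.003, -1.0]]
ft_force: [-0.0, -1.1, -2.2]
grip_width: 0.0384
gripper_force: 41.2
drawer_bay 0.94 [0.543331   0.12249065 0.022     ]
drawer_handle 0.63 [0.45328117 0.18335405 0.068     ]
bay rel handle 0.10602782523747846 -0.04408061110523234
top edge [0.62008351 0.29940245] [0.57494162 0.00871157] 0.14920469016221097 0.1588192857924352 0.2941750803992786
```

View pics/d.png

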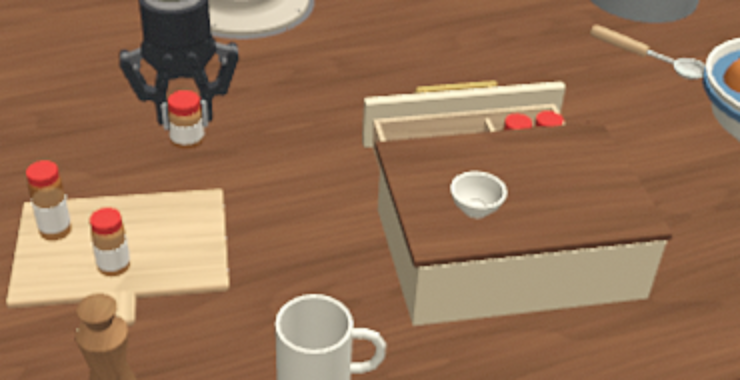

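The jar is held upright, with the medium and tall jars untouched. The bay centre is (0.543, 0.123), which matches the panel and handle geometry. I'm aiming 12 mm towards the front panel.

Run:
```python
from h import *
delta((.531,.125,.175),-10.7)
```

```text
pos [ 0.5277 -0.2167  0.1689] shift [ 0.0603  0.3364 -0.0056] t 5.25 q [ -34.2   27.8   78.3   -0.    74.1 -113.5]
turn 0 [ 0.001 -0.002 -0.   ]
turn 180 [-4.000e-03 -2.000e-03  3.141e+00]
```

```bash
python3 -m pendant '[[0,0.008,0.045,-0.005,0,0,0],[0,0.018,0.1,-0.005,0,0,0],[0,0.028,0.155,-0.005,0,0,0],[0,0.038,0.21,-0.005,0,0,0],[0,0.048,0.265,-0.005,0,0,0]]'
python3 -m pendant '[[0,0.007,0.04,0,0,0,0],[0,0.012,0.071,0,0,0,0],[0,0.012,0.071,0,0,0,0]]'
python3 - <<'E'
from h import *
delta((.531,.125,.065),-10.7)
im=env.get_image("scene"); cv2.imwrite("pics/e.png",cv2.resize(im["image"][60:280,280:540],None,fx=2.5,fy=2.5))
E
```

```text
time_s: 5.88
position: [0.5297, 0.054, 0.1739]
tool_rot: [[-0.983, 0.186, -0.002], [0.186, 0.983, 0.0], [0.002, -0.0, -1.0]]
ft_force: [1.8, 0.5, -1.8]
grip_width: 0.0382
gripper_force: 41.2
time_s: 6.25
position: [0.531, 0.126, 0.1738]
tool_rot: [[-0.983, 0.183, -0.003], [0.183, 0.983, 0.0], [0.003, -0.0, -1.0]]
ft_force: [1.0, -0.1, -1.5]
grip_width: 0.0378
gripper_force: 41.2
pos [0.531  0.126  0.1738] shift [-0.0004 -0.001   0.1088] t 6.25 q [  0.9  25.2  81.9   0.   73.  -78.6]
turn 0 [-0.    -0.003  0.003]
turn 180 [ 4.000e-03 -1.000e-03 -3.139e+00]
```

View pics/e.png

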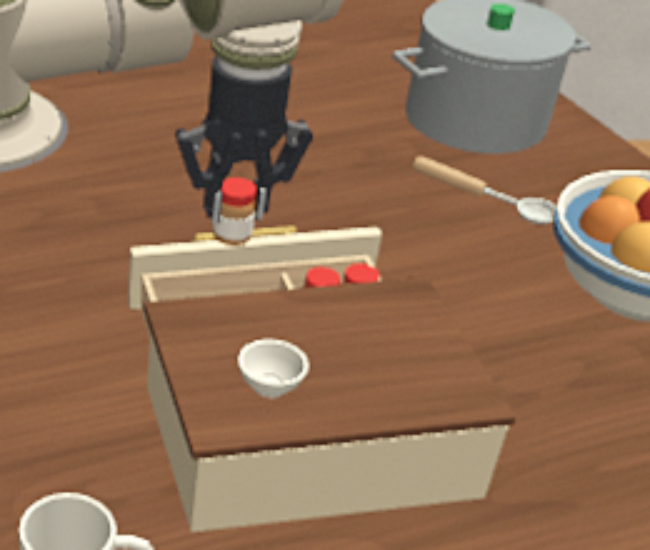

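The jar hangs over the bay: crop (237,210), with the bay spanning columns 145–285. Lowering now.

```bash
python3 -m pendant '[[0,0,0,0.03,0,0,0],[0,0,0,0.06,0,0,0],[0,0,0,0.085,0,0,0],[0,0,0,0.1,0,0,0],[0,0,0,0.105,0,0,0]]'
python3 -m pendant '[[0,0,0,0.003,0,0,0],[0,0,0,0.005,0,0,0],[0,0,0,0.005,0,0,0]]'
```

```text
time_s: 6.92
position: [0.5316, 0.1236, 0.0694]
tool_rot: [[-0.982, 0.186, -0.001], [0.186, 0.982, -0.0], [0.001, -0.0, -1.0]]
ft_force: [-0.6, -0.5, -1.3]
grip_width: 0.0383
gripper_force: 41.2
time_s: 7.3
position: [0.5319, 0.1243, 0.0655]
tool_rot: [[-0.983, 0.186, 0.001], [0.186, 0.983, -0.0], [-0.001, 0.0, -1.0]]
ft_force: [0.2, 0.6, -1.3]
grip_width: 0.0384
gripper_force: 41.2
```

Next: lower until contact.

```bash
python3 -m pendant '[[0,0,0,0.002,0,0,0],[0,0,0,0.002,0,0,0]]'
python3 -m pendant '[[0,0,0,0.001,0,0,0],[0,0,0,0.001,0,0,0]]'
```

```text
time_s: 7.55
position: [0.5317, 0.1243, 0.0631]
tool_rot: [[-0.983, 0.186, -0.0], [0.186, 0.983, 0.0], [0.0, 0.0, -1.0]]
ft_force: [-1.1, 0.0, -0.5]
grip_width: 0.0384
gripper_force: 41.2
time_s: 7.8
position: [0.5317, 0.1243, 0.0621]
tool_rot: [[-0.983, 0.186, -0.0], [0.186, 0.983, 0.0], [0.0, -0.0, -1.0]]
ft_force: [-0.2, 0.8, -1.5]
grip_width: 0.0381
gripper_force: 41.2
```

```bash
python3 -m pendant '[[0,0,0,0.0015,0,0,0],[0,0,0,0.0015,0,0,0]]'
python3 -m pendant '[[0.75,0,0,0,0,0,0],[0.75,0,0,0,0,0,0],[0.75,0,0,0,0,0,0],[0.75,0,0,0,0,0,0],[0.75,0,0,0,0,0,0]]'
python3 -m pendant '[[0.75,0,0,-0.02,0,0,0],[0.75,0,0,-0.06,0,0,0],[0.75,0,0,-0.11,0,0,0],[0.75,0,0,-0.15,0,0,0],[0.75,0,0,-0.15,0,0,0]]'
python3 - <<'E'
from h import *
im=env.get_image("scene"); cv2.imwrite("pics/f.png",cv2.resize(im["image"][100:240,320:520],None,fx=3,fy=3))
for k in env.tip_of("scene","jar_short")[:2]: print(k["conf"],k["centre"],at(im,k["centre"],.022))
for k in env.tip_of("scene","drawer_handle")[:2]: print(k["conf"],k["centre"],at(im,k["centre"],.068))
E
```

```text
time_s: 8.05
position: [0.5326, 0.1241, 0.0617]
tool_rot: [[-0.983, 0.186, 0.003], [0.186, 0.983, -0.0], [-0.003, 0.0, -1.0]]
ft_force: [-0.6, -0.9, 6.0]
grip_width: 0.0382
gripper_force: 42.0
time_s: 8.68
position: [0.5317, 0.1243, 0.0606]
tool_rot: [[-0.983, 0.186, -0.0], [0.186, 0.983, 0.0], [0.0, -0.0, -1.0]]
ft_force: [0.5, -0.1, -0.4]
grip_width: 0.0636
gripper_force: 0.0
time_s: 9.3
position: [0.5327, 0.1244, 0.2135]
tool_rot: [[-0.983, 0.186, 0.006], [0.186, 0.983, 0.0], [-0.006, 0.001, -1.0]]
ft_force: [0.2, 1.0, 0.4]
grip_width: 0.0639
gripper_force: 0.0
0.67 [369.1, 188.3] [0.53263138 0.12596508 0.022     ]
0.69 [376.6, 155.6] [0.45519723 0.18088688 0.068     ]
```

View pics/f.png

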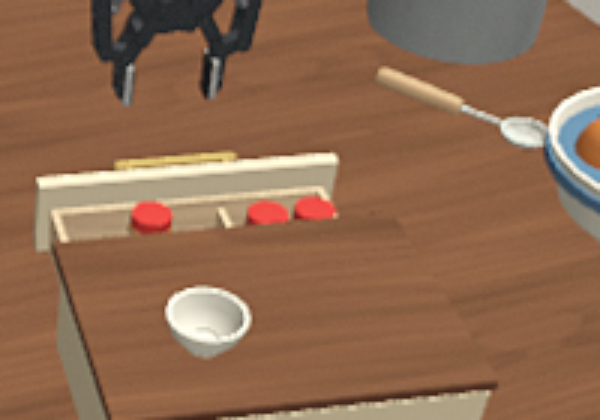

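The jar stands free in the bay, lid at crop (152,217), level with the others. Now I'll go in front of the handle with shut fingers.

Run:
```python
from h import *
delta((.400,.193,.2135),-10.7)
```

```text
pos [0.5312 0.1243 0.2095] shift [ 0.1417  0.0432 -0.0037] t 9.45 q [  0.7  23.2  78.8   0.   78.1 -78.6]
turn 0 [-0.    -0.002 -0.   ]
turn 180 [-3.000e-03  1.000e-03  3.142e+00]
```

```bash
python3 -m pendant '[[0,0.047,0.014,0,0,0,0],[0,0.095,0.028,0,0,0,0],[0,0.142,0.043,0,0,0,0],[0,0.142,0.043,0,0,0,0],[0,0.142,0.043,0,0,0,0]]'
python3 -m pendant '[[0,0,0,0.05,0,0,0],[0,0,0,0.1,0,0,0],[0,0,0,0.137,0,0,0],[0,0,0,0.137,0,0,0]]'
python3 - <<'E'
from h import *
delta((.451,.184,.072),-10.7)
im=env.get_image("scene"); cv2.imwrite("pics/g.png",cv2.resize(im["image"][60:260,280:540],None,fx=3,fy=3))
E
```

```text
time_s: 10.07
position: [0.4006, 0.1927, 0.2101]
tool_rot: [[-0.983, 0.186, -0.001], [0.186, 0.983, -0.0], [0.001, -0.0, -1.0]]
ft_force: [0.1, -0.5, 0.3]
grip_width: -0.0001
gripper_force: 0.0
time_s: 10.58
position: [0.3999, 0.1921, 0.0715]
tool_rot: [[-0.982, 0.187, -0.006], [0.187, 0.982, -0.001], [0.005, -0.002, -1.0]]
ft_force: [0.9, -0.3, 0.3]
grip_width: 0.0002
gripper_force: 0.0
pos [0.3999 0.1921 0.0715] shift [-0.0517  0.0016 -0.0008] t 10.575 q [ 10.3  25.  105.1  -0.   50.2 -68.9]
turn 0 [-0.002 -0.005 -0.001]
turn 180 [-9.00e-03  3.00e-03  3.14e+00]
```

View pics/g.png

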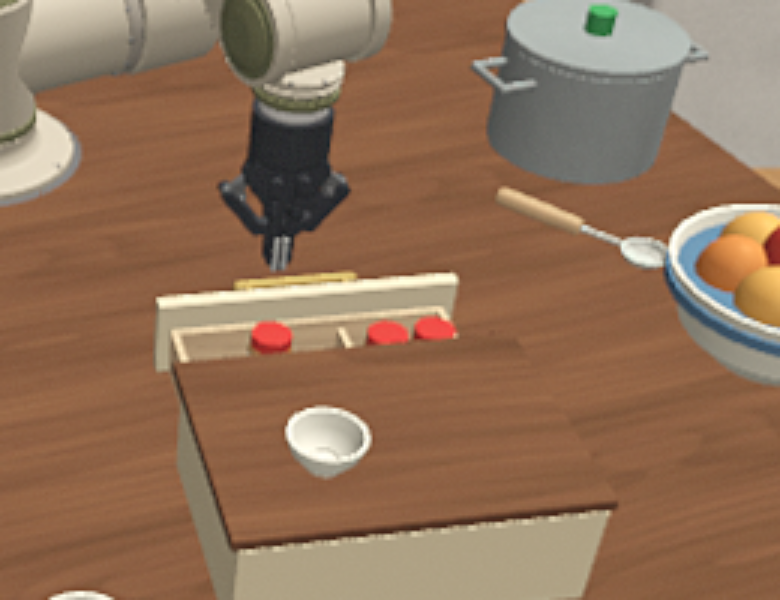

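Shut fingertips at crop (280,265), just in front of the bar at (297,280). Pushing along tool -x.

```bash
python3 -m pendant '[[0,-0.012,0.002,0,0,0,0],[0,-0.022,0.002,0,0,0,0],[0,-0.030,0.002,0,0,0,0],[0,-0.036,0.002,0,0,0,0],[0,-0.042,0.002,0,0,0,0]]'
python3 -m pendant '[[0,-0.006,0,0,0,0,0],[0,-0.013,0,0,0,0,0],[0,-0.021,0,0,0,0,0],[0,-0.029,0,0,0,0,0],[0,-0.037,0,0,0,0,0]]'
python3 - <<'E'
from h import *
im=env.get_image("scene")
for n,z in(("jar_short",.022),("drawer_handle",.068)):
  for k in env.tip_of("scene",n)[:1]: print(n,k["conf"],k["centre"],at(im,k["centre"],z))
E
```

```text
time_s: 11.25
position: [0.442, 0.187, 0.0737]
tool_rot: [[-0.983, 0.186, -0.0], [0.186, 0.983, 0.0], [0.0, -0.0, -1.0]]
ft_force: [-1.8, 0.6, 1.8]
grip_width: 0.0001
gripper_force: 0.7
time_s: 11.88
position: [0.4788, 0.1801, 0.0736]
tool_rot: [[-0.983, 0.186, 0.0], [0.186, 0.983, 0.0], [-0.0, 0.0, -1.0]]
ft_force: [-1.0, 1.1, 1.2]
grip_width: -0.0
gripper_force: 0.7
```

```bash
python3 -m pendant '[[0,-0.008,0,0,0,0,0],[0,-0.016,0,0,0,0,0],[0,-0.024,0,0,0,0,0],[0,-0.032,0,0,0,0,0],[0,-0.040,0,0,0,0,0]]'
python3 -m pendant '[[0,-0.004,0,0,0,0,0],[0,-0.008,0,0,0,0,0],[0,-0.012,0,0,0,0,0]]'
python3 - <<'E'
from h import *
im=env.get_image("scene"); cv2.imwrite("pics/h.png",cv2.resize(im["image"][60:260,280:540],None,fx=3,fy=3))
E
```

```text
time_s: 12.65
position: [0.518, 0.1726, 0.0735]
tool_rot: [[-0.983, 0.186, -0.0], [0.186, 0.983, 0.0], [0.0, 0.0, -1.0]]
ft_force: [-1.5, 0.9, -1.7]
grip_width: 0.0001
gripper_force: 0.7
time_s: 13.02
position: [0.5284, 0.1707, 0.0736]
tool_rot: [[-0.983, 0.186, -0.003], [0.186, 0.983, 0.0], [0.003, -0.0, -1.0]]
ft_force: [-5.8, 1.2, 3.0]
grip_width: -0.0002
gripper_force: 2.8
```

View pics/h.png

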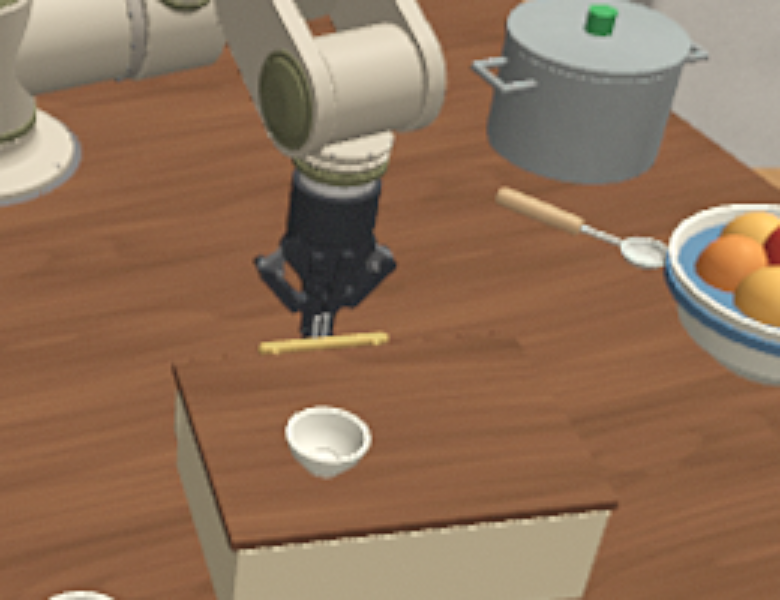

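The bar (325,342) is nearly at the unit's front, and the force is now 5.8 N, so the detent has started. Continuing slowly past the crest.

```bash
python3 -m pendant '[[0,-0.003,0,0,0,0,0],[0,-0.006,0,0,0,0,0],[0,-0.009,0,0,0,0,0]]'
python3 -m pendant '[[0,-0.002,0,0,0,0,0],[0,-0.004,0,0,0,0,0]]'
python3 -m pendant '[[0,-0.002,0,0,0,0,0],[0,-0.004,0,0,0,0,0]]'
```

```text
time_s: 13.45
position: [0.5387, 0.1688, 0.0737]
tool_rot: [[-0.983, 0.186, 0.001], [0.186, 0.983, -0.0], [-0.001, 0.0, -1.0]]
ft_force: [-0.1, -0.0, -1.6]
grip_width: 0.0001
gripper_force: 0.2
time_s: 13.7
position: [0.5426, 0.168, 0.0738]
tool_rot: [[-0.983, 0.186, 0.001], [0.186, 0.983, -0.0], [-0.001, 0.0, -1.0]]
ft_force: [-0.2, 0.3, -0.3]
grip_width: 0.0002
gripper_force: 0.0
time_s: 13.95
position: [0.544, 0.1677, 0.0736]
tool_rot: [[-0.983, 0.186, -0.005], [0.186, 0.983, 0.0], [0.005, -0.001, -1.0]]
ft_force: [-13.7, 2.6, 10.9]
grip_width: 0.0001
gripper_force: 7.1
```

The drawer snapped past the detent (force fell to 0) and then met the end stop at 14 N. Backing off and checking.

```bash
python3 -m pendant '[[0,0.01,0,0,0,0,0],[0,0.04,0,0,0,0,0],[0,0.07,0,0,0,0,0],[0,0.07,0,-0.05,0,0,0],[0,0.07,0,-0.1,0,0,0]]'
python3 -m pendant '[[0,0.05,0,0,0,0,0],[0,0.1,0,-0.02,0,0,0],[0,0.1,0,-0.02,0,0,0],[0,0.1,0,-0.02,0,0,0]]'
python3 - <<'E'
from h import *
im=env.get_image("top"); cv2.imwrite("pics/i.png",cv2.resize(im["image"][60:300,100:520],None,fx=1.8,fy=1.8))
for n,z in(("drawer_handle",.068),("jar_medium",.012),("jar_tall",.012)):
  for k in env.tip_of("top",n)[:1]: print(n,k["conf"],k["centre"],at(im,k["centre"],z))
E
```

```text
time_s: 14.58
position: [0.4767, 0.1804, 0.1749]
tool_rot: [[-0.983, 0.185, -0.0], [0.185, 0.983, -0.0], [0.0, -0.0, -1.0]]
ft_force: [0.4, 0.1, 0.1]
grip_width: -0.0
gripper_force: 0.0
time_s: 15.08
position: [0.3794, 0.199, 0.1938]
tool_rot: [[-0.983, 0.186, 0.001], [0.186, 0.983, 0.0], [-0.001, 0.0, -1.0]]
ft_force: [-0.2, -0.6, 1.1]
grip_width: -0.0001
gripper_force: 0.0
drawer_handle 0.96 [210.2, 210.9] [0.56053551 0.16142402 0.068     ]
jar_medium 0.88 [447.1, 205.1] [ 0.59326941 -0.34033423  0.012     ]
jar_tall 0.74 [469.9, 249.6] [ 0.4969686  -0.38716634  0.012     ]
```

View pics/i.png

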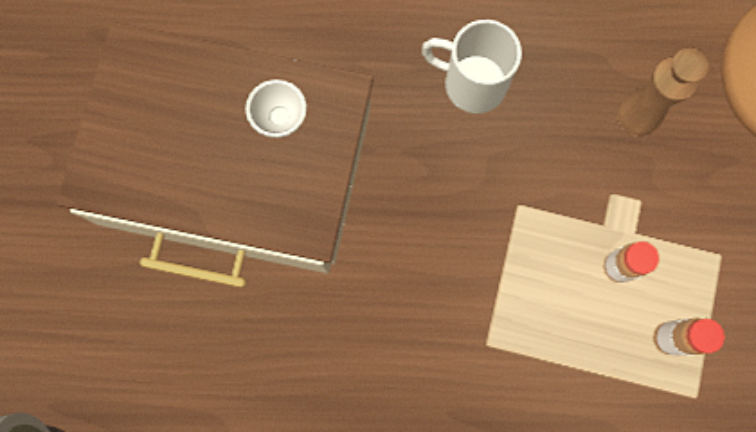

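The drawer is flush, with its handle at (192,272) in the crop. The other two jars stand on the board at (632,262) and (690,337), and the arm is clear.

```bash
python3 -c "
from rig import env
print(env.close_job())"
```

```text
the job is handed in; nothing more can be done
None
```

I stood the short jar in the front bay, let go of it, pushed the drawer home past the click to its end stop, left the other two jars where they were, and handed the job in; no verdict came back, and the jar is out of sight with the drawer shut.

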